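Empty the offcut tray and open the waste-glass bay

TASK

Pick up the open-ended tray with the red bridge handle, tip its five chunks of glass into the blue waste crate in the bay, and set the empty tray back down upright on the bench. Then take the brass knob of the sagging barrel bolt on the bay's gate, lift the bolt so that its notch clears the bent-up lip of the keeper, and draw it right back without forcing it, while the gate is still shut; then pull the gate about 30 degrees open towards the robot. The program finishes while holding the knob, keeping the gate ajar against its closing spring; leave the other things on the bench where they are.

Things in the scene. Friction and masses are not known exactly. Their poses are not given: they have to be found in the camera images.
- bay: plywood pen fixed to the bench, holding the waste crate: 245 deep (its x), 310 wide (its y), 130 high, open at the top, a gate in its front. Origin: middle of its underside; x points from the gate to the back wall, y to the left post. The gate's outer face lies at x = -125 mm
- gate (a joint): gate angle in rad: 0 shut, grows as the gate swings out towards the robot about its left-hand upright edge, up to 1.3. A spring hinge closes it (0.15 N m when shut, 0.28 N m at 0.52 rad: about 2 N at the knob). The gate is 226 wide, 18 thick, its underside 16 mm and its top 128 mm above the bench
- keeper: steel staple on the bay's right-hand post; its gate-side edge is bent up to a brass-coloured lip, 4 thick. Origin: middle of the lip's top, 92 mm above the bench; axes as the bay's. Its bridge, 12 wide, crosses the bolt 14 mm beyond the lip, 73 to 128 mm high, reaching 25 mm out from the gate's face
- gate_hinge (a point): point on the gate's upright hinge axis (bay frame x = -127, y = +115 mm), 104 mm above the bench
- bolt_lift (a joint): angle (rad) by which barrel, bolt and knob are lifted from their rest droop. The barrel hangs on its left-hand screw, 95 mm from the hinge axis and 104 mm high, so its keeper end droops 0.075 rad by its own weight (value 0); upper stop 0.15. It falls back unless held up (about 2 N at the knob)
- bolt_slide (a joint): travel in m: 0 shot, 0.046 drawn right back (towards the hinge, +y of the bay). When shot, the lip stands in a notch 7 wide, 8 deep under the bolt, so it moves only 2 mm until lifted: raise the knob at least 5 mm (8 is good, 12 is the stop; when drawn back it can stand at most 107 mm high), then pull along the gate (2 to 5 N). The nose is past the lip from 0.025
- knob (a point): middle of the brass knob's grip: a level round peg, 13 diameter, 33 long, sticking out from the bolt towards the robot; this point is 18 mm from its foot, 34 mm out from the gate's face (barrel and bolt reach 20 mm out), about 98 mm above the bench at rest, and 180 mm from the hinge axis along the gate when shot, 135 mm when drawn. It turns with the gate
- bolt: the sliding steel bolt with its notch and the brass knob: bar 152 long, 13 by 16 in section. Origin at the screw on which the barrel droops when the bolt is shot; y along the bolt towards the hinge
- crate: blue open crate standing loose inside the bay, 185 (x) by 224 (y), 85 high, walls 5, its rim 97 mm above the bench and 33 mm below the top of the bay. Origin: middle of its underside, 12 mm above the bench; axes as the bay's
- tray: bright metal tray 120 wide (x) by 170 long (y), floor 4 thick, walls 30 high on three sides; the -y end is open: chunks slide out there when that end is tipped down (they begin to slide at 16 to 24 degrees; 45 to 50 degrees empties it). Origin: middle of its underside. A red bridge handle crosses it along x at its middle. About 0.3 kg, 0.5 kg full
- tray_grip (a point): middle of the tray's red handle bar, 88 mm above its underside; the bar is 16 thick (y), 20 high, 120 long (x), 74 mm clear above the tray's floor
- glass1: chunk of slab glass, red, 30 x 26 x 20; origin at its centre; starts on the tray
- glass2: chunk of slab glass, red, 26 x 32 x 22; origin at its centre; starts on the tray
- glass3: chunk of slab glass, amber, 28 x 28 x 20; origin at its centre; starts on the tray
- glass4: chunk of slab glass, green, 32 x 24 x 22; origin at its centre; starts on the tray
- glass5: chunk of slab glass, red, 28 x 30 x 20; origin at its centre; starts on the tray
- brush: wooden bench brush, 255 long, lying; leave it alone
- pliers: running pliers with blue grips, 175 long, lying; leave it alone
- cutter: glass cutter with a yellow grip, 135 long, lying; leave it alone
- tape: roll of copper foil, 90 diameter, 20 high, lying flat; leave it alone
- oil_jar: amber jar with a black cap, 60 diameter, 85 high; leave it alone
- mug: blue mug, 80 diameter, 90 high; leave it alone

How it is judged:
On the way, in this order (a step that is already met when the one before it is completed fails the run):
1. all five chunks of glass lie in the blue crate (x of glass1 in the frame of crate between -0.092 and 0.092 m and y of glass1 in the frame of crate between -0.112 and 0.112 m and z of glass1 in the frame of crate between 0 and 0.08 m and x of glass2 in the frame of crate between -0.092 and 0.092 m and y of glass2 in the frame of crate between -0.112 and 0.112 m and z of glass2 in the frame of crate between 0 and 0.08 m and x of glass3 in the frame of crate between -0.092 and 0.092 m and y of glass3 in the frame of crate between -0.112 and 0.112 m and z of glass3 in the frame of crate between 0 and 0.08 m and x of glass4 in the frame of crate between -0.092 and 0.092 m and y of glass4 in the frame of crate between -0.112 and 0.112 m and z of glass4 in the frame of crate between 0 and 0.08 m and x of glass5 in the frame of crate between -0.092 and 0.092 m and y of glass5 in the frame of crate between -0.112 and 0.112 m and z of glass5 in the frame of crate between 0 and 0.08 m and linear speed of each of glass1, glass2, glass3, glass4, glass5 below 0.1 m/s), for 0.2 s.
2. the empty tray stands upright on the bench again, let go and clear of the bay (height (world z) of tray between -0.01 and 0.012 m and angle between tray's own z axis and vertical below 0.12 rad and contact force between the fingers and tray below 0.1 N and contact force between tray and bay below 0.2 N and x of glass1 in the frame of crate between -0.092 and 0.092 m and y of glass1 in the frame of crate between -0.112 and 0.112 m and z of glass1 in the frame of crate between 0 and 0.08 m and x of glass2 in the frame of crate between -0.092 and 0.092 m and y of glass2 in the frame of crate between -0.112 and 0.112 m and z of glass2 in the frame of crate between 0 and 0.08 m and x of glass3 in the frame of crate between -0.092 and 0.092 m and y of glass3 in the frame of crate between -0.112 and 0.112 m and z of glass3 in the frame of crate between 0 and 0.08 m and x of glass4 in the frame of crate between -0.092 and 0.092 m and y of glass4 in the frame of crate between -0.112 and 0.112 m and z of glass4 in the frame of crate between 0 and 0.08 m and x of glass5 in the frame of crate between -0.092 and 0.092 m and y of glass5 in the frame of crate between -0.112 and 0.112 m and z of glass5 in the frame of crate between 0 and 0.08 m), for 0.2 s.
3. the bolt is drawn right back (more than 36 mm) while the gate is still shut (value of joint bolt_slide above 0.036 m and value of joint gate below 0.09 rad), for 0.1 s.
At the end, for the whole second after the job is handed in: The fingers hold the bolt's knob (over 1 N), keeping the gate still at 0.35 to 0.75 rad with the bolt drawn over 26 mm; all five chunks are in the crate below its rim; the crate is within 20 mm of the bay's middle; the tray is upright on the bench, let go and clear of the bay (all of step 2 and value of joint gate between 0.35 and 0.75 rad and velocity of joint gate between -0.08 and 0.08 rad/s and value of joint bolt_slide above 0.026 m and contact force between the fingers and bolt above 1 N and x of crate in the frame of bay between -0.02 and 0.02 m and y of crate in the frame of bay between -0.02 and 0.02 m and angle between crate's own z axis and vertical below 0.08 rad); the arm keeps its last pose, push and grip.
It fails at once if another thing on the bench (brush, pliers, cutter, foil roll, jar or mug) is pushed more than 40 mm from its place (distance of any of brush, pliers, cutter, tape, oil_jar, mug from where it was at the start of the episode above 0.04 m).
It fails at once if the bolt is wrenched against the keeper with more than 50 N (contact force between bolt and keeper above 50 N).
It also fails if it takes over 67 s, if anything falls off the work surface, if the arm or the gripper's body presses on something with over 40 N, if the wrist force passes 120 N, or if a joint passes its speed limit or range.

ROBOT

A 7-joint arm with a two-finger parallel gripper is mounted at the origin on the work surface. World frame = base frame: x ahead of the robot, y to its left, z up, the work surface at z = 0. Lengths are in m, angles in rad, forces in N, time in s.
With the tool pointing down it reaches from about 0.425 to 0.875 m from the base axis. Payload 8.4 kg.
Tool frame: the origin (TCP) lies between the finger pads; the fingertips stand 17 mm ahead of it and the grasp point (between the pads) lies 2 mm behind it; z points along the fingers, y is the line along which they close (so a half turn about z gives the same grasp; the last joint's range is limited). The gripper opens to 87 mm and grips with 3 to 60 N. Pads are 19 mm wide; open, the fingers measure 117 mm over their backs; the gripper's body (75 mm by 190 mm) begins 51 mm behind the grasp point.
Start: joints at [-1.212, 0.333, 0.04, 1.465, -0.013, 1.343, -0.059], TCP at [0.287, 0.583, 0.24] pointing down, gripper open.
Joint ranges: [-2.58, 2.58], [-0.38, 2.09], [-1.3, 1.39], [0.25, 2.4], [-1.5, 4.64], [0.08, 2.09], [-2.65, 2.65]. Speed limits (rad/s): [2.22, 2.22, 2.79, 2.79, 3.14, 3.14, 3.14].

INTERFACE

Orientations are given as a rotation vector (axis times angle).
In Python, from station import * gives the robot as it stands.
- The arm moves only by the shell command python3 -m handwheel 'ROWS' [FORCE]. ROWS is text: rows parted by semicolons, each of 7 numbers parted by spaces: the shift along the tool's x, y, z normalised to -1 to 1, where 1 is 750 mm, then the turn, a rotation vector about the tool's x, y, z normalised to -1 to 1, where 1 is 90 degrees, then the opening, from -1 (shut) to 1 (fully open). In form: tx ty tz wx wy wz jaw; .... A call has 1 to 20 rows; each row is the pose to reach, as a shift and turn from the pose commanded when the call began, along the tool's axes at that moment; what a row does not reach only later rows make up. A row lasts 1/10 s, in which the tool goes at most 50 mm and 8.59 degrees, less where a joint would pass 70% of its speed; a pose out of reach is approached as far as the arm can. A call with a number of a shift or a turn outside -1 to 1 is refused whole. A call with a gripper value outside its range is refused whole. The fingers move at their own pace and stop on an object; FORCE is the grip in N (left out, the last holds). Time passes only in rows, so rows that repeat a pose let the fingers close. It gives the time, the measured TCP pose, the force, the opening and the grip force at its end, in the units of the state.
- read_state(): the state, without advancing time (a new reading comes with each control period).
- capture(name): name is "side" or "top" or "wrist"; returns a dict with "color" (420x560x3 uint8, red, green, blue), "intrinsics" (3x3 intrinsics, pixels), "k1" (the pictures are not rectified: a ray, as slopes to the right and down, at radius r is drawn at 1 + k1 r^2 times it, then the intrinsics apply), "rvec" (rotation vector, rad) and "tvec" (3), from world to camera coordinates, as OpenCV has them. Camera axes: x right, y down, z forward; pixel columns grow to the right and rows downward; lengths in m; the calibration is good to about 2 mm. A picture is of the moment at which its call begins. There is no depth.
- close_job(): hands the job in; it is judged then, once.
The state is a dict: "clock": time; "joint_positions": joint angles; "joint_vel": joint speeds; "joint_torque": joint torques, N m; "tool_pos": TCP position; "tool_rot": TCP orientation; "wrist_force": force on the tool from outside, world axes, zero at the start; "moment": the same for the moment, N m; "width": finger opening in m; "grip_force": force on a finger pad.
Only numpy, scipy, OpenCV 4.12 (cv2) and the standard library are available. Lean on these libraries where they do the work, as an engineer would, in place of code of your own. Each camera call takes 0.05 s, during which the arm holds its last target. There are 200 camera calls.

## Working session

There is one attempt and no reset: what is moved stays moved. The work goes in short steps, Python scripts to look and compute and a shell command to move; the robot and the scene stay as the last step left them, time stands still between calls to the robot, and variables do not carry over. Pictures are saved under pics/ and viewed, at most 13 in all, crops included, and the job is handed in when it is done.

```bash
ls; mkdir -p pics; cat > h.py <<'E'
import numpy as np, cv2
from station import *
from scipy.spatial.transform import Rotation as R
def undist(c,uv):
    K=np.array(c["intrinsics"]);d=np.array([c["k1"],0,0,0,0.])
    return cv2.undistortPoints(np.array(uv,float).reshape(-1,1,2),K,d).reshape(-1,2)
def ray(c,uv):
    n=undist(c,uv);Rm=R.from_rotvec(c["rvec"]).as_matrix()
    return -Rm.T@np.array(c["tvec"]), np.c_[n,np.ones(len(n))]@Rm
def onplane(c,uv,z):
    o,d=ray(c,uv);return o+d*((z-o[2])/d[:,2])[:,None]
def proj(c,P):
    return cv2.projectPoints(np.array(P,float).reshape(-1,1,3),np.array(c["rvec"],float),np.array(c["tvec"],float),np.array(c["intrinsics"],float),np.array([c["k1"],0,0,0,0.]))[0].reshape(-1,2)
def save(c,name): cv2.imwrite("pics/"+name,c["color"][:,:,::-1])
E
python3 - <<'E'
from h import *
s=read_state();print(s)
import pickle
a={n:capture(n) for n in("top","side")}
pickle.dump(a,open("c.pkl","wb"))
for n in a:save(a[n],n+"0.png");print(n,a[n]["rvec"],a[n]["tvec"],a[n]["intrinsics"],a[n]["k1"])
E
```

```text
pics
{'clock': 0.0, 'joint_positions': array([-1.21220188,  0.33390392,  0.03986267,  1.46627659, -0.01339613,
        1.34330163, -0.05848489]), 'joint_vel': array([ 0.00112406, -0.00041839, -0.00038054, -0.0016105 , -0.00107275,
       -0.00049943,  0.00064988]), 'joint_torque': array([-2.45259916e-04, -6.56360865e+01,  1.33474622e+00, -4.03809607e+01,
       -5.98667725e-02,  4.45736619e-02,  1.63481627e-04]), 'tool_pos': array([0.28710397, 0.58265889, 0.23866102]), 'tool_rot': array([-7.12765449e-01, -3.05939991e+00,  2.51723737e-03]), 'wrist_force': array([ 0.1305372 , -1.15949683, -0.44839717]), 'moment': array([-0.05096516,  0.00360215,  0.02922243]), 'grip_force': 0.0, 'width': 0.0867662747818704}
top [ 2.03920943 -2.15806625  0.24374131] [0.05767192 0.56262885 1.29109002] [[415.01820655   0.         279.34282664]
 [  0.         415.01820655 208.34480708]
 [  0.           0.           1.        ]] 0.0074455718647849995
side [ 0.22855015 -2.81384061  1.26530325] [0.55106938 0.12194981 1.35540873] [[475.14955957   0.         283.04120887]
 [  0.         475.14955957 207.23299528]
 [  0.           0.           1.        ]] 0.022778496915521397
```

View pics/top0.png

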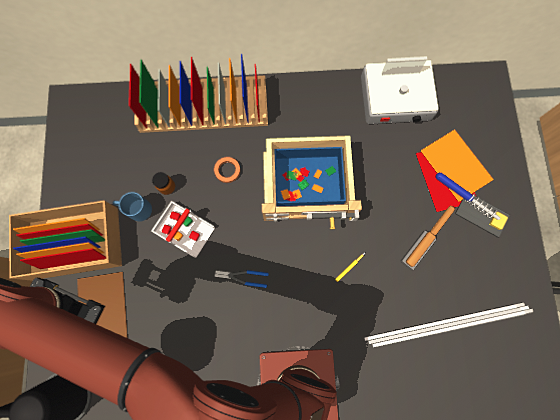

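View pics/side0.png

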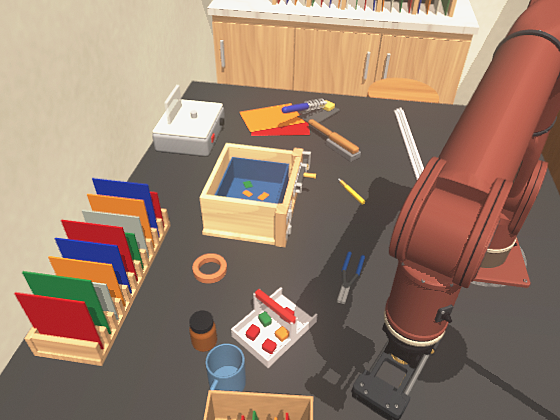

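```bash
python3 - <<'E'
from h import *
import pickle
a=pickle.load(open("c.pkl","rb"))
t=cv2.resize(a["top"]["color"][190:270,140:230],None,fx=6,fy=6,interpolation=3)
s=cv2.resize(a["side"]["color"][280:370,225:325],None,fx=5.3,fy=5.3,interpolation=3)
b=cv2.resize(a["top"]["color"][125:245,250:380],None,fx=5,fy=5,interpolation=3)
cv2.imwrite("pics/bay.png",b[:,:,::-1])
im=np.zeros((480,540+530,3),np.uint8);im[:480,:540]=t;im[:477,540:]=s[:477]
cv2.imwrite("pics/tray.png",cv2.resize(im,(800,359))[:,:,::-1])
for n in a:
    c=a[n];h=cv2.cvtColor(c["color"],cv2.COLOR_RGB2HSV)
    m=(((h[...,0]<8)|(h[...,0]>172))&(h[...,1]>170)&(h[...,2]>90)).astype(np.uint8)
    if n=="top": m[:,:150]=0;m[:,215:]=0;m[:195]=0;m[260:]=0
    else: m[:,:225]=0;m[:,320:]=0;m[:280]=0;m[365:]=0
    k,l,st,ce=cv2.connectedComponentsWithStats(m)
    for i in range(1,k):
        if st[i,4]>15: 
            r=cv2.minAreaRect(np.argwhere(l==i)[:,::-1].astype(np.float32));print(n,st[i],ce[i].round(1),[np.round(q,1) for q in r], cv2.boxPoints(r).round(1).tolist())
E
```

```text
top [162 209  28  33 313] [174.7 223.6] [array([173.4, 221.9]), array([15. , 37.7]), np.float64(33.7)] [[156.6999969482422, 233.5], [177.60000610351562, 202.10000610351562], [190.10000610351562, 210.39999389648438], [169.1999969482422, 241.8000030517578]]
top [189 231  10  10  63] [193.7 235.4] [array([193.8, 235.4]), array([8. , 7.2]), np.float64(26.6)] [[188.60000610351562, 236.8000030517578], [191.8000030517578, 230.39999389648438], [199.0, 234.0], [195.8000030517578, 240.39999389648438]]
side [255 289  40  34 353] [275.6 305.7] [array([276., 305.]), array([49.2, 11.6]), np.float64(38.2)] [[253.10000610351562, 294.3999938964844], [260.29998779296875, 285.29998779296875], [299.0, 315.70001220703125], [291.79998779296875, 324.79998779296875]]
side [246 324  14  17 143] [252.5 331.8] [array([252.4, 331.6]), array([10.8, 13.9]), np.float64(33.7)] [[244.10000610351562, 334.3999938964844], [251.8000030517578, 322.79998779296875], [260.79998779296875, 328.79998779296875], [253.10000610351562, 340.3999938964844]]
side [262 339  14  15 135] [268.8 345.6] [array([268.9, 345.7]), array([12.9, 11.7]), np.float64(31.0)] [[260.3999938964844, 347.3999938964844], [266.3999938964844, 337.3999938964844], [277.3999938964844, 344.0], [271.3999938964844, 354.0]]
```

View pics/tray.png

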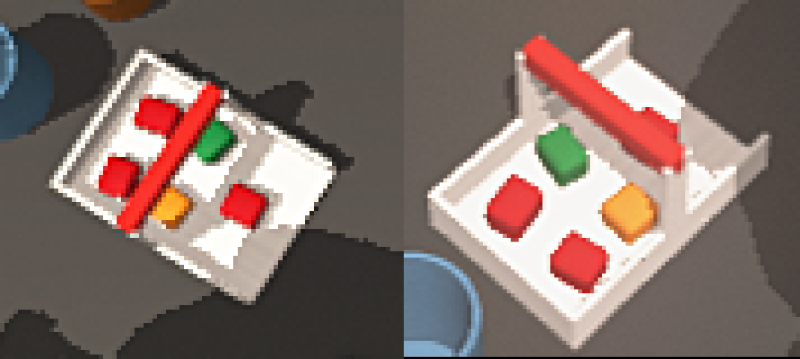

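View pics/bay.png

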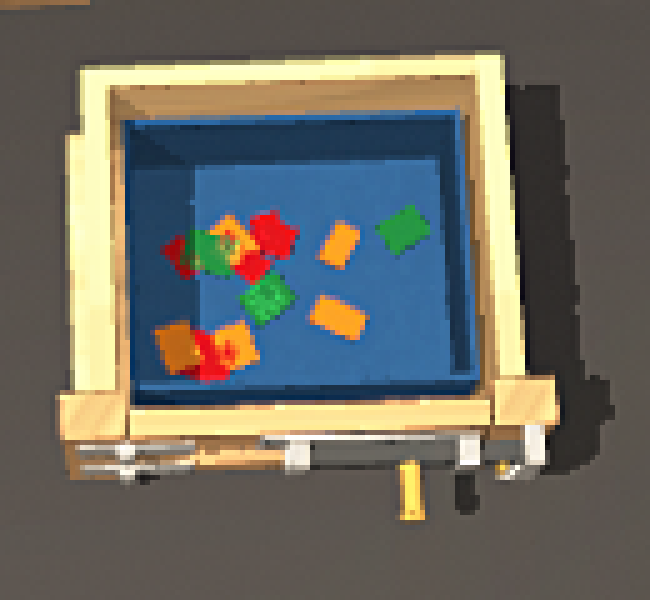

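```bash
python3 - <<'E'
from h import *
import pickle
a=pickle.load(open("c.pkl","rb"));T=a["top"];S=a["side"]
np.set_printoptions(precision=4,suppress=True)
B=onplane(T,[[188.6,210],[169,240.2]],.098);print("bar",B,B.mean(0),np.linalg.norm(B[0]-B[1]))
W=onplane(T,[[172.3,201.6],[152.3,230.8],[214.7,226.8],[195.3,256.9]],.03);print("tray",W,W.mean(0))
d=W[3]-W[1];print("open dir(deg)",np.degrees(np.arctan2(d[1],d[0])),np.linalg.norm(d),np.linalg.norm(W[1]-W[0]))
P=onplane(T,[[262,203.6],[262,212.6],[362,209.6],[361.6,200],[266,138.2],[350.6,135.6]],.13);print("bay",P)
def yel(c,x0,x1,y0,y1):
    h=cv2.cvtColor(c["color"],cv2.COLOR_RGB2HSV)
    m=((abs(h[...,0].astype(int)-23)<6)&(h[...,1]>140)&(h[...,2]>110)).astype(np.uint8)
    q=np.zeros_like(m);q[y0:y1,x0:x1]=m[y0:y1,x0:x1]
    k,l,st,ce=cv2.connectedComponentsWithStats(q)
    for i in range(1,k): print(st[i],ce[i].round(1))
yel(T,320,370,213,235)
yel(S,290,330,140,200)
print(onplane(T,[[332.3,222.8],[332.4,228.6],[332.2,217]],.098))
b=cv2.resize(S["color"][135:255,195:325],None,fx=5,fy=5,interpolation=3)
cv2.imwrite("pics/bays.png",b[:,:,::-1])
E
```

```text
bar [[0.5685 0.3151 0.098 ]
 [0.4747 0.377  0.098 ]] [0.5216 0.346  0.098 ] 0.11235183761853265
tray [[0.6173 0.3846 0.03  ]
 [0.521  0.4505 0.03  ]
 [0.5227 0.2435 0.03  ]
 [0.4262 0.3089 0.03  ]] [0.5218 0.3469 0.03  ]
open dir(deg) -123.78326798072277 0.17044823530885422 0.11669217514024671
bay [[ 0.5681  0.0793  0.13  ]
 [ 0.5394  0.0807  0.13  ]
 [ 0.5311 -0.2295  0.13  ]
 [ 0.5618 -0.2314  0.13  ]
 [ 0.7851  0.0563  0.13  ]
 [ 0.7781 -0.2176  0.13  ]]
[330 217   5  12  38] [331.9 223.3]
[349 217   3   3   5] [350.  217.8]
[307 173   3   1   3] [308. 173.]
[304 175   1   1   1] [304. 175.]
[307 176   9   2   9] [311.  176.1]
[[ 0.5009 -0.1384  0.098 ]
 [ 0.4823 -0.1371  0.098 ]
 [ 0.5196 -0.1397  0.098 ]]
```

View pics/bays.png

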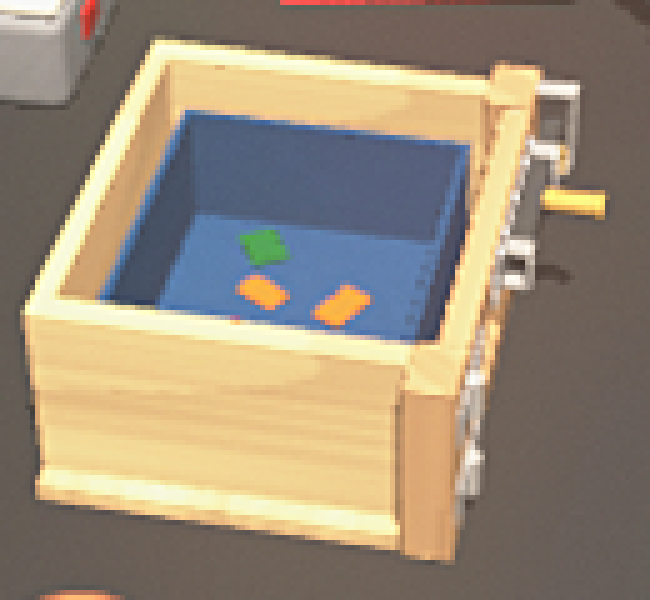

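```bash
cat >> h.py <<'E'
def down(phi,tilt=0):
    """tool down, tool y at phi deg; tilt = deg, -y side tipped down"""
    p=np.radians(phi);y=np.array([np.cos(p),np.sin(p),0]);z=np.array([0,0,-1.])
    M=np.c_[np.cross(y,z),y,z];return R.from_matrix(M)*R.from_euler('x',-tilt,degrees=True)
def calc(p,rot,s=None):
    s=s or read_state();r0=R.from_rotvec(s["tool_rot"])
    t=r0.inv().apply(np.array(p)-s["tool_pos"])/.75
    w=(r0.inv()*rot).as_rotvec()/(np.pi/2)
    print(' '.join('%.4f'%v for v in [*t,*w]))
E
python3 -c "
from h import *
calc([.5216,.3465,.19],down(56.2))"
```

```text
-0.4196 -0.1442 0.0653 -0.0009 0.0001 0.0841
```

```bash
python3 -m handwheel '-0.105 -0.036 0.016 0 0 0.021 1;-0.21 -0.072 0.033 0 0 0.042 1;-0.315 -0.108 0.049 0 0 0.063 1;-0.42 -0.144 0.065 0 0 0.084 1;-0.42 -0.144 0.065 0 0 0.084 1;-0.42 -0.144 0.065 0 0 0.084 1;-0.42 -0.144 0.065 0 0 0.084 1;-0.42 -0.144 0.065 0 0 0.084 1;-0.42 -0.144 0.065 0 0 0.084 1;-0.42 -0.144 0.065 0 0 0.084 1;-0.42 -0.144 0.065 0 0 0.084 1' 40
python3 -c "
from h import *
calc([.5216,.3465,.086],down(56.2))
c=capture('wrist');save(c,'w1.png')
print(proj(c,[[.4747,.377,.098],[.5685,.3151,.098]]))"
```

```text
clock: 1.2
tool_pos: [0.521, 0.3484, 0.1908]
tool_rot: [-0.909, -3.007, -0.001]
wrist_force: [0.7, 0.6, -0.4]
width: 0.0869
grip_force: 0.0
-0.0021 -0.0018 0.1398 0.0001 -0.0003 0.0017
[[273.53537526 149.39283068]
 [274.34146105 302.26362553]]
```

View pics/w1.png

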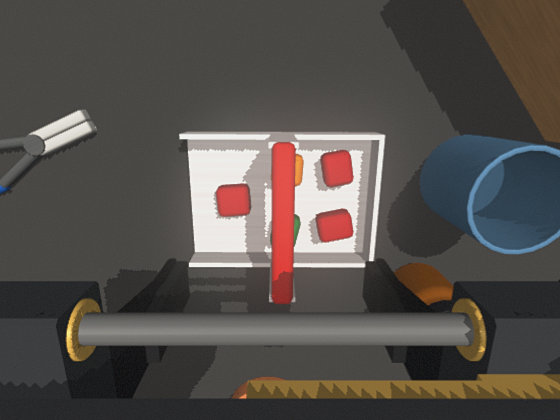

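The wrist view shows the red bar at column 283 (rows 142–302), about 6 mm further along tool +y than predicted; the jaws straddle it.

```bash
python3 -m handwheel '0 0.004 0.02 0 0 0 1;0 0.004 0.05 0 0 0 1;0 0.004 0.08 0 0 0 1;0 0.004 0.11 0 0 0 1;0 0.004 0.13 0 0 0 1;0 0.004 0.14 0 0 0 1;0 0.004 0.14 0 0 0 1;0 0.004 0.14 0 0 0 -1;0 0.004 0.14 0 0 0 -1;0 0.004 0.14 0 0 0 -1;0 0.004 0.14 0 0 0 -1;0 0.004 0.14 0 0 0 -1;0 0.004 0.14 0 0 0 -1;0 0.004 0.14 0 0 0 -1' 40
python3 -m handwheel '0 0 -0.01 0 0 0 -1;0 0 -0.03 0 0 0 -1;0 0 -0.06 0 0 0 -1;0 0 -0.09 0 0 0 -1;0 0 -0.12 0 0 0 -1;0 0 -0.15 0 0 0 -1;0 0 -0.18 0 0 0 -1;0 0 -0.21 0 0 0 -1;0 0 -0.23 0 0 0 -1;0 0 -0.24 0 0 0 -1;0 0 -0.24 0 0 0 -1;0 0 -0.24 0 0 0 -1'
python3 -c "
from h import *
calc([.705,-.079,.27],down(-1.5))
c=capture('side');save(c,'s2.png')"
```

```text
clock: 2.65
tool_pos: [0.5238, 0.3494, 0.0858]
tool_rot: [-0.913, -3.006, -0.0]
wrist_force: [-0.8, 0.2, 0.6]
width: 0.039
grip_force: 0.0
clock: 3.85
tool_pos: [0.5235, 0.3492, 0.2649]
tool_rot: [-0.913, -3.005, 0.002]
wrist_force: [-1.2, 1.1, -0.1]
width: 0.0002
grip_force: 0.0
-0.5187 -0.3399 -0.0065 -0.0008 0.0002 0.6412
```

```bash
python3 -m handwheel '0 0 0 0 0 0 1;0 0 0 0 0 0 1;0 0 0.05 0 0 0 1;0 0 0.1 0 0 0 1;0 0 0.1 0 0 0 1;0 0 0.1 0 0 0 1;0 0 0.1 0 0 0 1;0 0 0.1 0 0 0 1;0 0 0.1 0 0 0 1;0 0 0.1 0 0 0 1;0 0 0.1 0 0 0 1;0 0 0.1 0 0 0 1;0 0 0.1 0 0 0 1;0 0 0.1 0 0 0 1'
python3 -c "
from h import *
c=capture('wrist');save(c,'w2.png')
h=cv2.cvtColor(c['color'],cv2.COLOR_RGB2HSV)
m=(((h[...,0]<8)|(h[...,0]>172))&(h[...,1]>170)&(h[...,2]>90)).astype(np.uint8)
k,l,st,ce=cv2.connectedComponentsWithStats(m)
for i in range(1,k):
  if st[i,4]>300: print(st[i],ce[i])
i=1+st[1:,4].argmax()
q=np.argwhere(l==i)[:,::-1].astype(np.float32);r=cv2.minAreaRect(q);b=cv2.boxPoints(r)
P=onplane(c,b,.098);print(P,P.mean(0))
s=read_state();print(s['width']);calc([.5216,.3465,.086],down(56.2))
"
```

```text
clock: 5.3
tool_pos: [0.5237, 0.3494, 0.1908]
tool_rot: [-0.913, -3.006, 0.0]
wrist_force: [0.6, -0.2, 0.5]
width: 0.0867
grip_force: 0.0
[ 268  140   21  161 2472] [277.46359223 218.19660194]
[[0.47056804 0.37841874 0.098     ]
 [0.47772587 0.38912639 0.098     ]
 [0.57520206 0.3253923  0.098     ]
 [0.56696997 0.31307097 0.098     ]] [0.52261648 0.3515021  0.098     ]
0.08699014040553793
0.0002 -0.0048 0.1397 -0.0001 -0.0000 0.0001
```

View pics/w2.png

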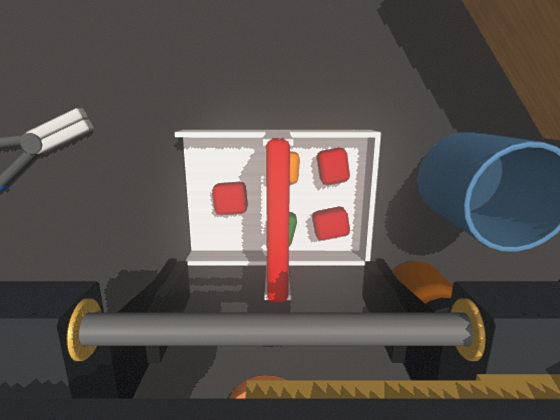

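The tray is undisturbed: bar at (277, 218), within 2 mm of the jaw centre. I lifted too early last time, so this time I'll wait for the fingers to close.

```bash
python3 -m handwheel '0 0 0.02 0 0 0 1;0 0 0.05 0 0 0 1;0 0 0.08 0 0 0 1;0 0 0.11 0 0 0 1;0 0 0.13 0 0 0 1;0 0 0.14 0 0 0 1;0 0 0.14 0 0 0 1;0 0 0.14 0 0 0 -1;0 0 0.14 0 0 0 -1;0 0 0.14 0 0 0 -1;0 0 0.14 0 0 0 -1;0 0 0.14 0 0 0 -1;0 0 0.14 0 0 0 -1;0 0 0.14 0 0 0 -1;0 0 0.14 0 0 0 -1;0 0 0.14 0 0 0 -1;0 0 0.14 0 0 0 -1;0 0 0.14 0 0 0 -1;0 0 0.14 0 0 0 -1;0 0 0.14 0 0 0 -1' 40
```

```text
clock: 7.35
tool_pos: [0.5238, 0.3496, 0.0858]
tool_rot: [0.913, 3.006, 0.0]
wrist_force: [0.8, 0.7, -1.2]
width: 0.0153
grip_force: 40.0
```

```bash
python3 -m handwheel '0 0 -0.01 0 0 0 -1;0 0 -0.03 0 0 0 -1;0 0 -0.06 0 0 0 -1;0 0 -0.09 0 0 0 -1;0 0 -0.12 0 0 0 -1;0 0 -0.15 0 0 0 -1;0 0 -0.18 0 0 0 -1;0 0 -0.21 0 0 0 -1;0 0 -0.23 0 0 0 -1;0 0 -0.24 0 0 0 -1;0 0 -0.24 0 0 0 -1;0 0 -0.24 0 0 0 -1'
python3 -c "
from h import *
calc([.705,-.079,.265],down(-1.5))"
```

```text
clock: 8.55
tool_pos: [0.5234, 0.3492, 0.2648]
tool_rot: [-0.913, -3.005, 0.002]
wrist_force: [0.3, 0.0, -5.2]
width: 0.0156
grip_force: 40.0
-0.5188 -0.3398 -0.0000 -0.0010 0.0002 0.6413
```

```bash
python3 -m handwheel '-0.010 -0.007 0 0 0 0.013 -1;-0.026 -0.017 0 0 0 0.032 -1;-0.052 -0.034 0 0 0 0.064 -1;-0.083 -0.054 0 0 0 0.103 -1;-0.114 -0.075 0 0 0 0.141 -1;-0.145 -0.095 0 0 0 0.179 -1;-0.176 -0.116 0 0 0 0.218 -1;-0.208 -0.136 0 0 0 0.256 -1;-0.239 -0.156 0 0 0 0.295 -1;-0.27 -0.177 0 0 0 0.333 -1;-0.301 -0.197 0 0 0 0.372 -1;-0.332 -0.218 0 0 0 0.41 -1;-0.363 -0.238 0 0 0 0.449 -1;-0.394 -0.258 0 0 0 0.487 -1;-0.426 -0.279 0 0 0 0.526 -1;-0.457 -0.299 0 0 0 0.564 -1;-0.483 -0.316 0 0 0 0.596 -1;-0.503 -0.33 0 0 0 0.622 -1;-0.514 -0.337 0 0 0 0.635 -1;-0.519 -0.34 0 0 0 0.641 -1'
python3 -c "
from h import *
print(read_state()['joint_positions'])
calc([.7,-.08,.245],down(-1.5,20))
calc([.7,-.08,.24],down(-1.5,48))"
```

```text
clock: 10.55
tool_pos: [0.7056, -0.0801, 0.2656]
tool_rot: [-2.252, -2.19, 0.001]
wrist_force: [0.0, 0.9, -4.2]
width: 0.0156
grip_force: 40.0
[-0.32201941  0.4908973   0.56662866  1.2754727  -0.25749067  1.44694623
  0.19398944]
-0.0000 -0.0075 0.0274 -0.2225 0.0004 -0.0011
-0.0000 -0.0075 0.0341 -0.5336 0.0006 -0.0010
```

```bash
python3 -m handwheel '0 -0.001 0.004 -0.03 0 0 -1;0 -0.002 0.009 -0.07 0 0 -1;0 -0.003 0.014 -0.11 0 0 -1;0 -0.005 0.02 -0.15 0 0 -1;0 -0.006 0.025 -0.19 0 0 -1;0 -0.0075 0.028 -0.22 0 0 -1;0 -0.0075 0.029 -0.24 0 0 -1;0 -0.0075 0.03 -0.26 0 0 -1;0 -0.0075 0.03 -0.28 0 0 -1;0 -0.0075 0.03 -0.3 0 0 -1;0 -0.0075 0.03 -0.33 0 0 -1;0 -0.0075 0.031 -0.36 0 0 -1;0 -0.0075 0.031 -0.39 0 0 -1;0 -0.0075 0.032 -0.42 0 0 -1;0 -0.0075 0.033 -0.45 0 0 -1;0 -0.0075 0.034 -0.48 0 0 -1;0 -0.0075 0.034 -0.51 0 0 -1;0 -0.0075 0.034 -0.54 0 0 -1;0 -0.0075 0.034 -0.55 0 0 -1;0 -0.0075 0.034 -0.55 0 0 -1'
python3 -m handwheel '0 0 0 0 0 0 -1;0 0 0 0 0 0 -1;0 0 0 0 0 0 -1;0 0 0 0 0 0 -1'
python3 -c "
from h import *
t=capture('top');s=capture('side')
a=cv2.resize(t['color'][110:260,230:400],None,fx=2.3,fy=2.3,interpolation=3)
b=cv2.resize(s['color'][90:260,150:340],None,fx=2.03,fy=2.03,interpolation=3)
im=np.zeros((345,790,3),np.uint8);im[:345,:391]=a;im[:345,400:400+b.shape[1]]=b[:345,:390]
cv2.imwrite('pics/t3.png',im[:,:,::-1])"
```

```text
clock: 12.55
tool_pos: [0.6993, -0.0779, 0.24]
tool_rot: [1.727, 1.684, 0.776]
wrist_force: [1.1, 1.1, -2.3]
width: 0.0157
grip_force: 40.0
clock: 12.95
tool_pos: [0.7, -0.0788, 0.2405]
tool_rot: [1.727, 1.683, 0.776]
wrist_force: [0.1, -0.4, -3.3]
width: 0.0151
grip_force: 40.0
```

View pics/t3.png

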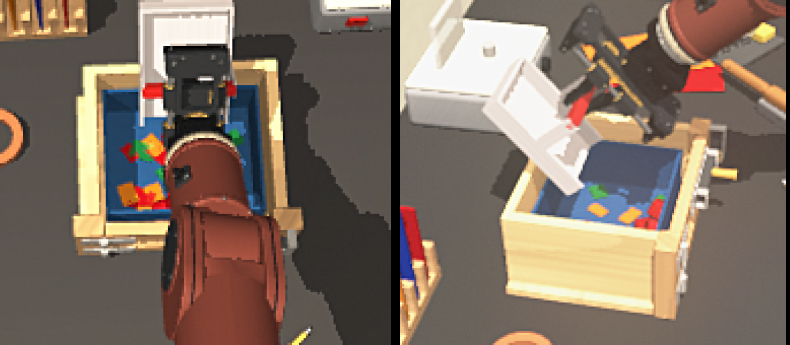

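The pictures show the tray empty at ~50° and the chunks in the crate near the gate side (right picture, ~(650, 212)); the wrist load dropped to about 3 N. Levelling and carrying it back.

```bash
python3 -m handwheel '0 0.003 -0.006 0.05 0 0 -1;0 0.008 -0.012 0.11 0 0 -1;0 0.013 -0.018 0.18 0 0 -1;0 0.02 -0.024 0.25 0 0 -1;0 0.025 -0.028 0.32 0 0 -1;0 0.03 -0.03 0.39 0 0 -1;0 0.03 -0.03 0.46 0 0 -1;0 0.03 -0.03 0.52 0 0 -1;0 0.03 -0.03 0.55 0 0 -1;0 0.03 -0.03 0.55 0 0 -1'
python3 -c "
from h import *
calc([.523,.350,.265],down(56.2))"
```

```text
clock: 14.05
tool_pos: [0.6986, -0.0785, 0.2705]
tool_rot: [-2.249, -2.193, 0.003]
wrist_force: [-1.0, 0.3, -3.2]
width: 0.0158
grip_force: 40.0
0.5652 -0.2484 0.0070 -0.0014 0.0002 -0.6404
```

```bash
python3 -m handwheel '0.023 -0.01 0 0 0 -0.026 -1;0.057 -0.025 0 0 0 -0.064 -1;0.102 -0.045 0 0 0 -0.115 -1;0.153 -0.067 0 0 0 -0.173 -1;0.203 -0.089 0 0 0 -0.23 -1;0.254 -0.112 0 0 0 -0.288 -1;0.305 -0.134 0 0 0 -0.346 -1;0.356 -0.156 0 0 0 -0.403 -1;0.407 -0.179 0 0 0 -0.461 -1;0.458 -0.201 0 0 0 -0.518 -1;0.503 -0.221 0 0 0 -0.57 -1;0.537 -0.236 0 0 0 -0.608 -1;0.554 -0.243 0 0 0 -0.627 -1;0.565 -0.248 0 0 0 -0.64 -1;0.565 -0.248 0 0 0 -0.64 -1;0.565 -0.248 0 0 0 -0.64 -1'
python3 -c "
from h import *
calc([.523,.350,.087],down(56.2))"
```

```text
clock: 15.65
tool_pos: [0.5234, 0.3478, 0.2721]
tool_rot: [0.92, 3.003, -0.001]
wrist_force: [0.8, -0.6, -2.9]
width: 0.0156
grip_force: 40.0
0.0024 0.0021 0.2467 -0.0002 0.0006 -0.0029
```

```bash
python3 -m handwheel '0 0 0.03 0 0 0 -1;0 0 0.07 0 0 0 -1;0 0 0.11 0 0 0 -1;0 0 0.15 0 0 0 -1;0 0 0.19 0 0 0 -1;0 0 0.215 0 0 0 -1;0 0 0.23 0 0 0 -1;0 0 0.24 0 0 0 -1;0 0 0.245 0 0 0 -1;0 0 0.247 0 0 0 -1;0 0 0.247 0 0 0 -1;0 0 0.247 0 0 0 0.3;0 0 0.247 0 0 0 0.3;0 0 0.247 0 0 0 0.3;0 0 0.247 0 0 0 0.3;0 0 0.247 0 0 0 0.3;0 0 0.247 0 0 0 0.3;0 0 0.247 0 0 0 0.3;0 0 0.247 0 0 0 0.3'
python3 -m handwheel '0 0 -0.02 0 0 0 0.3;0 0 -0.06 0 0 0 0.3;0 0 -0.11 0 0 0 0.3;0 0 -0.16 0 0 0 0.3;0 0 -0.2 0 0 0 0.3;0 0 -0.2 0 0 0 0.3;0 0 -0.2 0 0 0 0.3'
python3 -c "
from h import *
calc([.4975,-.138,.2],down(88.5));calc([.4975,-.138,.2],down(-91.5))
s=capture('side');t=capture('top')
a=cv2.resize(t['color'][110:270,140:400],None,fx=1.5,fy=1.5,interpolation=3)
b=cv2.resize(s['color'][130:370,190:340],None,fx=2.4,fy=2.4,interpolation=3)
im=np.zeros((576,760,3),np.uint8);im[:240,:390]=a;im[:576,395:395+b.shape[1]]=b
cv2.imwrite('pics/t4.png',im[:,:,::-1])"
```

```text
clock: 17.55
tool_pos: [0.5223, 0.3496, 0.0867]
tool_rot: [-0.915, -3.005, 0.0]
wrist_force: [0.1, -0.9, 0.1]
width: 0.0558
grip_force: 0.0
clock: 18.25
tool_pos: [0.5227, 0.3498, 0.2383]
tool_rot: [0.915, 3.004, 0.003]
wrist_force: [-0.5, 0.0, -1.2]
width: 0.0567
grip_force: 0.0
-0.3348 -0.5587 0.0500 0.0012 0.0007 -0.3599
-0.3348 -0.5587 0.0500 0.0010 -0.0016 1.6401
```

View pics/t4.png

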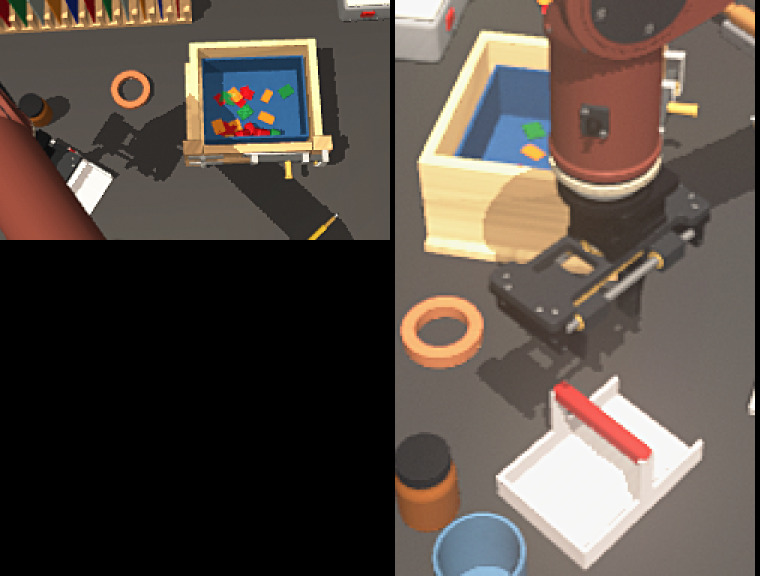

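The tray stands upright and empty at its old place (~(600, 470)), and red/green chunks lie in the crate along the gate side (top crop ~(250, 131)). On to the knob.

```bash
python3 -m handwheel '-0.017 -0.028 0 0 0 -0.018 -0.08;-0.044 -0.073 0.005 0 0 -0.047 -0.08;-0.074 -0.123 0.01 0 0 -0.079 -0.08;-0.104 -0.173 0.015 0 0 -0.112 -0.08;-0.134 -0.223 0.02 0 0 -0.144 -0.08;-0.164 -0.274 0.025 0 0 -0.176 -0.08;-0.194 -0.324 0.03 0 0 -0.209 -0.08;-0.224 -0.374 0.035 0 0 -0.241 -0.08;-0.255 -0.425 0.04 0 0 -0.274 -0.08;-0.285 -0.475 0.045 0 0 -0.306 -0.08;-0.308 -0.514 0.05 0 0 -0.331 -0.08;-0.325 -0.542 0.05 0 0 -0.349 -0.08;-0.335 -0.559 0.05 0 0 -0.36 -0.08;-0.335 -0.559 0.05 0 0 -0.36 -0.08;-0.335 -0.559 0.05 0 0 -0.36 -0.08;-0.335 -0.559 0.05 0 0 -0.36 -0.08'
python3 -c "
from h import *
s=read_state();print(s['joint_positions'])
calc([.4975,-.138,.096],down(88.5))
c=capture('wrist');save(c,'w5.png')
print(proj(c,[[.482,-.138,.098],[.497,-.138,.098],[.515,-.138,.098]]))"
```

```text
clock: 19.95
tool_pos: [0.4972, -0.137, 0.1988]
tool_rot: [-0.039, -3.14, -0.0]
wrist_force: [0.2, -0.2, -1.0]
width: 0.0402
grip_force: 0.0
[-0.33006437  0.08268     0.54570463  1.86583125 -0.0460247   1.20631819
  1.77682492]
-0.0006 -0.0013 0.1371 0.0002 -0.0006 0.0010
[[274.49189257 204.81985343]
 [275.01852315 225.02166082]
 [275.62680507 248.35652128]]
```

View pics/w5.png

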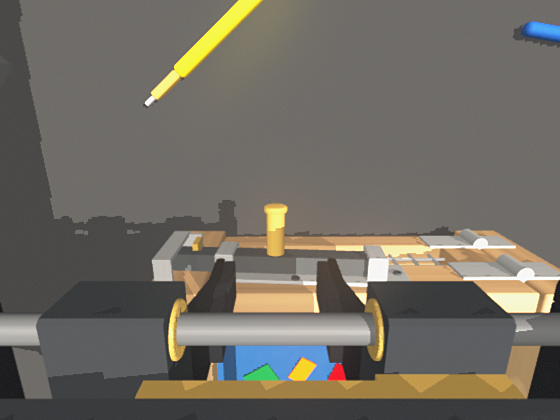

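The knob appears at column 276, rows 204–256, within a pixel of the prediction; the fingers straddle it.

```bash
python3 -m handwheel '0 -0.001 0.02 0 0 0 -0.08;0 -0.001 0.05 0 0 0 -0.08;0 -0.001 0.08 0 0 0 -0.08;0 -0.001 0.105 0 0 0 -0.08;0 -0.001 0.125 0 0 0 -0.08;0 -0.001 0.135 0 0 0 -0.08;0 -0.001 0.137 0 0 0 -0.08;0 -0.001 0.137 0 0 0 -0.08;0 -0.001 0.137 0 0 0 -1;0 -0.001 0.137 0 0 0 -1;0 -0.001 0.137 0 0 0 -1;0 -0.001 0.137 0 0 0 -1;0 -0.001 0.137 0 0 0 -1;0 -0.001 0.137 0 0 0 -1;0 -0.001 0.137 0 0 0 -1;0 -0.001 0.137 0 0 0 -1;0 -0.001 0.137 0 0 0 -1' 25
```

```text
clock: 21.7
tool_pos: [0.4974, -0.1386, 0.0966]
tool_rot: [0.04, 3.141, 0.001]
wrist_force: [0.5, 5.0, 2.0]
width: 0.0122
grip_force: 25.3
```

```bash
python3 -m handwheel '0 0.001 -0.002 0 0 0 -1;0 0.0015 -0.004 0 0 0 -1;0 0.0015 -0.006 0 0 0 -1;0 0.0015 -0.008 0 0 0 -1;0 0.0015 -0.01 0 0 0 -1;0 0.0015 -0.0107 0 0 0 -1;0 0.0015 -0.0107 0 0 0 -1;0 0.0015 -0.0107 0 0 0 -1' 30
python3 -c "
from h import *
print(read_state()['wrist_force'])"
```

```text
clock: 22.5
tool_pos: [0.4971, -0.1384, 0.1045]
tool_rot: [-0.041, -3.141, 0.0]
wrist_force: [0.7, -1.8, -5.3]
width: 0.0117
grip_force: 30.2
[ 0.69093971 -1.75698237 -5.28209141]
```

```bash
python3 -m handwheel '0 0.003 0 0 0 0 -1;0 0.007 0 0 0 0 -1;0 0.012 0 0 0 0 -1;0 0.016 0 0 0 0 -1;0 0.016 0 0 0 0 -1' 30
python3 -m handwheel '0 0.005 0 0 0 0 -1;0 0.01 0 0 0 0 -1;0 0.015 0 0 0 0 -1;0 0.02 0 0 0 0 -1;0 0.025 0.001 0 0 0 -1;0 0.03 0.002 0 0 0 -1;0 0.035 0.002 0 0 0 -1;0 0.04 0.002 0 0 0 -1;0 0.043 0.002 0 0 0 -1;0 0.043 0.002 0 0 0 -1;0 0.043 0.002 0 0 0 -1'
python3 -c "
from h import *
calc([.436,-.058,.1035],down(88.5-29.8))"
```

```text
clock: 23.0
tool_pos: [0.4975, -0.1251, 0.1045]
tool_rot: [-0.039, -3.141, -0.001]
wrist_force: [0.7, 1.5, -6.2]
width: 0.0122
grip_force: 30.3
clock: 24.1
tool_pos: [0.4985, -0.0933, 0.1031]
tool_rot: [0.04, 3.141, 0.001]
wrist_force: [-0.7, 0.8, -1.4]
width: 0.0123
grip_force: 30.3
0.0845 0.0449 -0.0005 0.0005 -0.0000 0.3316
```

```bash
python3 -c "
from h import *
s=read_state();h=np.array([.5338,.0407,0]);p=s['tool_pos'];
for a in range(3,31,3):
  q=R.from_euler('z',-a,degrees=True);n=h+q.apply(p-h);n[2]=.1035
  calc(n,down(88.5-a),s)"
```

```text
0.0093 0.0025 -0.0005 0.0005 0.0001 0.0339
0.0186 0.0054 -0.0005 0.0005 0.0001 0.0672
0.0276 0.0089 -0.0005 0.0005 0.0000 0.1005
0.0364 0.0128 -0.0005 0.0005 0.0000 0.1339
0.0451 0.0171 -0.0005 0.0005 0.0000 0.1672
0.0535 0.0219 -0.0005 0.0005 0.0000 0.2005
0.0616 0.0272 -0.0005 0.0005 -0.0000 0.2339
0.0694 0.0328 -0.0005 0.0005 -0.0000 0.2672
0.0770 0.0389 -0.0005 0.0005 -0.0000 0.3005
0.0842 0.0454 -0.0005 0.0005 -0.0000 0.3339
```

```bash
python3 -m handwheel '0 0 0 0 0 0 -1;0 0 0 0 0 0 -1;0.005 0.001 0 0 0 0.017 -1;0.009 0.0025 0 0 0 0.033 -1;0.014 0.004 0 0 0 0.05 -1;0.0186 0.0054 0 0 0 0.067 -1;0.023 0.007 0 0 0 0.083 -1;0.0276 0.009 0 0 0 0.1 -1;0.032 0.011 0 0 0 0.117 -1;0.0364 0.013 0 0 0 0.133 -1;0.0451 0.017 0 0 0 0.167 -1;0.0451 0.017 0 0 0 0.167 -1' 40
python3 -c "
from h import *
s=read_state();print(s['joint_positions'],s['wrist_force'])
q=s['joint_positions']
h=np.array([.5338,.0407,0]);p=s['tool_pos'];
for a in range(3,16,3):
  q=R.from_euler('z',-a,degrees=True);n=h+q.apply(p-h);n[2]=.1035
  calc(n,down(88.5-15-a),s)"
```

```text
clock: 25.3
tool_pos: [0.4645, -0.08, 0.1031]
tool_rot: [0.453, 3.109, 0.0]
wrist_force: [1.3, -0.2, -3.4]
width: 0.0116
grip_force: 40.4
[-0.42187876  0.09171047  0.52667381  2.07090891 -0.05538651  0.99194535
  1.41483283] [ 1.34514615 -0.20634639 -3.41693458]
0.0094 0.0025 -0.0005 0.0002 0.0000 0.0325
0.0187 0.0054 -0.0005 0.0002 0.0000 0.0659
0.0277 0.0089 -0.0005 0.0002 0.0000 0.0992
0.0366 0.0128 -0.0005 0.0002 0.0000 0.1325
0.0453 0.0172 -0.0005 0.0002 0.0000 0.1659
```

```bash
python3 -m handwheel '0.005 0.001 0 0 0 0.017 -1;0.0094 0.0025 0 0 0 0.033 -1;0.014 0.004 0 0 0 0.05 -1;0.0187 0.0054 0 0 0 0.066 -1;0.023 0.007 0 0 0 0.083 -1;0.0277 0.009 0 0 0 0.1 -1;0.032 0.011 0 0 0 0.116 -1;0.0366 0.013 0 0 0 0.132 -1;0.041 0.015 0 0 0 0.149 -1;0.0453 0.017 0 0 0 0.166 -1;0.0453 0.017 0 0 0 0.166 -1;0.0453 0.017 0 0 0 0.166 -1;0.0453 0.017 0 0 0 0.166 -1;0.0453 0.017 0 0 0 0.166 -1' 40
python3 -c "
from h import *
s=read_state();print(s['joint_positions'][3],s['wrist_force'])
t=capture('top');d=capture('side');w=capture('wrist')
a=cv2.resize(t['color'][110:270,140:400],None,fx=1.5,fy=1.5,interpolation=3)
b=cv2.resize(d['color'][130:370,190:340],None,fx=2.4,fy=2.4,interpolation=3)
im=np.zeros((576,760,3),np.uint8);im[:240,:390]=a;im[:576,395:395+b.shape[1]]=b
im[260:552,:390]=cv2.resize(w['color'],(390,292))
cv2.imwrite('pics/t6.png',im[:,:,::-1])"
```

```text
clock: 26.7
tool_pos: [0.4362, -0.0585, 0.1032]
tool_rot: [0.851, 3.024, -0.0]
wrist_force: [1.4, 0.3, -2.6]
width: 0.0122
grip_force: 40.4
2.13753057655708 [ 1.43287171  0.26723646 -2.59626251]
```

View pics/t6.png

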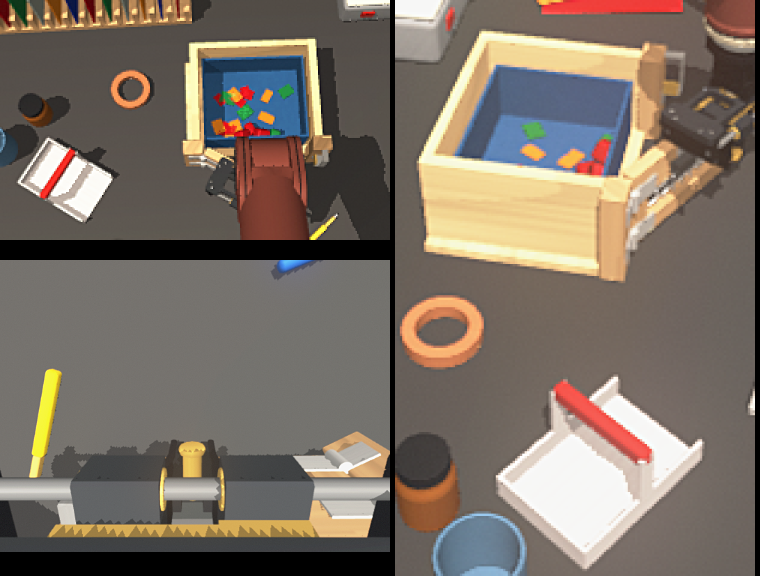

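The gate stands open about 30° (side crop, from (620, 200) to (700, 165)), the knob is between the fingers (wrist (190, 458)), the tray is upright and the chunks are in the crate. Handing in.

```bash
python3 -c "
from station import *
print(close_job())"
```

```text
the job is handed in; nothing more can be done
None
```

I handed the job in at about 27 s on the robot's clock, with no verdict returned: the glass is in the crate, the empty tray is upright on the bench, the bolt moved about 45 mm back before the gate was pulled, and the gripper is holding the knob with the gate about 30° open.

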